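# Load the last junction box into the turntable fixture behind its spring gate

### The job

Load the last junction box into the turntable fixture. First turn the turntable by its upright handle until the empty nest squarely faces the loading track. Then keep the spring gate pressed down while you slide the box along the track, flat and fully home against the back of the nest, and let go so that the gate springs all the way up behind it; leave the screwdriver, tape measure and screw jar where they are.

Things in the scene. Friction and masses are not known exactly. Their poses are not given: they have to be found in the camera images.
- jig: The fixed fixture, bolted to the bench. Origin on the bench under the turntable's vertical axis; z up. Its loading track runs straight from the turntable along the fixture's own -y (y = -113 to -355 mm), centred on x = 0; boxes are pushed along it towards +y.
- track (a point): Middle of the track at rail-top height, 40 mm above the bench, at y = -250 in the fixture's frame. Two aluminium rails, each 22 mm wide, leave a 56 mm wide slot between them (y = -113 to -355); side guides 90 mm apart stand 22 mm above the rails (y = -150 to -355).
- home (a point): Fixed point where the box's centre is when it is fully home: 90 mm from the turntable's axis (x = 0, y = -90 in the fixture's frame), 62.5 mm above the bench. The box's rear face, away from the turntable, is then at y = -130.
- table_top (a point): Turntable axis at the disc's top face, 39 mm above the bench. Steel disc 220 mm across, turns either way without end, slight friction (0.06 N m), stays where left. Three U-shaped nests 120 degrees apart, mouths outward; two hold fixed boxes like the loose one, tops 86 mm above the bench, reaching 136 mm from the axis.
- nest (a point): Centre of the floor of the one empty nest, 90 mm from the axis, 39 mm above the bench; turns with the table. It faces the track when at x = 0, y = -90 in the fixture's frame. 88 mm wide inside, walls 25 mm high, back wall 50 mm from the axis; flared mouth (10 mm a side), so the entering box itself corrects a misalignment of a few degrees.
- handle (a point): The turntable's upright handle: a round dark steel post, 16 mm diameter, 95 mm from the axis, exactly opposite the empty nest, between the filled ones. This point is on its axis 115 mm above the bench; its top is at 129 mm. It can be gripped or pushed above the filled boxes and led round the turntable's axis in a circle.
- gate (a joint): How far the spring gate is pressed down, m: 0 fully up (closed), 0.016 on its hard stop. It moves straight down as a whole wherever its bar is pressed, needs 2 N to start and about 7 N at the stop, and springs back when released.
- teeth_line (a point): Fixed point midway between the gate's two steel teeth, at rail-top height (y = -142 in the fixture's frame). Teeth span y = -147 to -137, 59 mm apart. Up, they stand 12 mm above the rails and block the box; they clear it once pressed more than 12 mm. They can rise behind a box whose rear face is past y = -137.
- gate_bar (a point): On the top face of the gate's press bar near its outer end (y = -320 in the fixture's frame); 36 mm above the bench when up, 20 mm when down. Flat dark strip 52 mm wide in the slot, y = -346 to -113, passing under the box and between the teeth: closed fingertips can press it behind the box and slide along it, pushing the box ahead.
- box_mid (a point): Centre of the loose grey plastic junction box, 80 x 80 x 45 mm, 0.13 to 0.25 kg. At first it lies flat on the rails between the side guides, short of the gate's teeth, square to the track within 2 degrees; this point is 22.5 mm above its underside.
- screwdriver: Screwdriver, 190 mm long, lying on the bench beside the track (+x side); not to be disturbed.
- tape_measure: Black tape measure, 66 x 36 x 60 mm, standing on the bench on the robot's side of the track; origin at the centre of its underside; not to be disturbed.
- screw_jar: Clear screw jar, 54 mm diameter, 65 mm high, on the bench beside the track (+x side); origin at the centre of its underside; not to be disturbed.
There are look-alikes about, which are no part of the job. There is more than one size of the part that bears box_mid; the job needs the middle-sized.

How it is judged (in metres and radians):
On the way, in this order (a step that is already met when the one before it is completed fails the run):
1. the empty nest faces the loading track (within 9 mm sideways) and the box still waits in front of the gate (y of nest in the frame of jig below -0.088 m and x of nest in the frame of jig between -0.009 and 0.009 m and y of box_mid in the frame of jig below -0.18 m), for 0.2 s.
2. the gate is held down while the box passes over its teeth (value of joint gate above 0.011 m and y of box_mid in the frame of jig between -0.165 and -0.11 m), for 0.1 s.
At the end, for the whole second after the job is handed in: The box lies flat (within 3.5 degrees) in the formerly empty nest, which faces the track (within 9 mm); its centre is within 8 mm sideways of the track's line and within 7 mm of fully home, the gate is fully up (within 2 mm) behind it, and all is at rest (y of nest in the frame of jig below -0.088 m and x of nest in the frame of jig between -0.009 and 0.009 m and x of box_mid in the frame of jig between -0.008 and 0.008 m and y of box_mid in the frame of jig between -0.0975 and -0.083 m and z of box_mid in the frame of jig between 0.058 and 0.066 m and angle between box_mid's own z axis and vertical below 0.06 rad and value of joint gate below 0.002 m and linear speed of jbox below 0.01 m/s); the robot touches nothing.
It fails at once if the screwdriver is moved more than 30 mm (distance of screwdriver from where it was at the start of the episode above 0.03 m).
It fails at once if the tape measure is moved more than 30 mm (distance of tape_measure from where it was at the start of the episode above 0.03 m).
It fails at once if the screw jar is moved more than 30 mm (distance of screw_jar from where it was at the start of the episode above 0.03 m).
It also fails if it takes over 69 s, if anything falls off the work surface, if the arm or the gripper's body presses on something with over 40 N, if the wrist force passes 120 N, or if a joint passes its speed limit or range.

### The arm

A 7-joint arm with a two-finger parallel gripper is mounted at the origin on the work surface. World frame = base frame: x ahead of the robot, y to its left, z up, the work surface at z = 0. Lengths are in mm, angles in rad, forces in N, time in s.
With the tool pointing down it reaches from about 400 to 875 mm from the base axis. Payload 4.4 kg.
Tool frame: the origin (TCP) lies at the very end of the fingers, on their centre line; the grasp point (between the pads) lies 19 mm behind it; z points along the fingers, x is the direction in which the jaws open and shut, and the axes are right-handed (so a half turn about z gives the same grasp; the last joint's range is limited). The gripper opens to 85 mm and grips with 20 to 120 N. Pads are 22 mm wide; open, the fingers measure 114 mm over their backs; the gripper's body (76 mm by 85 mm) begins 54 mm behind the grasp point. The pads swing forward as they close: fully open they stand 13 mm farther back than shut.
Start: joints at [-1.331, 0.628, 0.038, 1.517, -0.027, 0.996, -0.02], TCP at [195.662, 619.866, 231.313] pointing down, gripper open.
Joint ranges: [-3.06, 3.06], [-0.37, 2.12], [-1.25, 1.32], [0.18, 2.47], [-1.1, 4.24], [0.23, 1.98], [-2.94, 2.94]. Speed limits (rad/s): [2.57, 2.57, 3.14, 3.14, 3.14, 3.14, 3.14].

### API

Orientations are given as [roll, pitch, yaw] about the fixed x, y, z axes, in that order (R = Rz(yaw) Ry(pitch) Rx(roll)).
In Python, from cell import telemetry, get_image, get_calibration, ctrl gives the robot as it stands. The module is installed in compiled form; this text tells all that it offers.
- The arm moves only by the tool arm_command, never from a script. Its arguments are lists of equal length, an entry for each row: "rot": the turn, a rotation vector about the world's x, y, z in degrees, a list of three; "slide": the shift along the world's x, y, z in mm, a list of three; "gripper": the finger opening in mm, from 0 to 85.4. A call has 1 to 5 rows; each row shifts and turns the pose as measured when the row begins; what a row does not reach is not made up. A row lasts 1/12 s, in which the tool goes at most 41.7 mm and 7.16 degrees, less where a joint would pass 70% of its speed; a pose out of reach is approached as far as the arm can. A call with a gripper value outside its range is refused whole. The fingers move at their own pace and stop on an object; the grip force is fixed at half the most. Time passes only in rows, so rows that do not move let the fingers close. It gives the time, the measured TCP pose, the force and the opening at its end, in the units of the state.
- telemetry.read_state(): the state, without advancing time (a new reading comes with each control period).
- get_image(name): name is "scene" or "top" or "wrist"; returns (picture, depth): 420x560x3 uint8, red, green, blue; 420x560 float32, mm along the optical axis (not along the pixel's ray), 0 where there is no reading.
- get_calibration(name): a dict with "fx", "fy", "cx", "cy" (pixels), "D" ([k1, k2, p1, p2, k3] as OpenCV has them; the pictures are not rectified), "xyz" and "attitude" of the camera in the world. Camera axes: x right, y up, looking along -z (the intrinsics and any distortion apply to the point x, -y, -z); pixel columns grow to the right and rows downward; lengths in mm; the calibration is good to about 2 mm. A picture is of the moment at which its call begins: read the wrist's pose just before it. get_calibration takes no time and is no camera call; for the wrist camera it gives the pose at the moment of the call.
- ctrl.finish_job(): hands the job in, once; it reports no verdict.
The state is a dict: "clock": time; "qpos": joint angles; "qd": joint speeds; "tau": joint torques, N m; "eef_pos": TCP position; "tool_rot": TCP orientation; "force": force on the tool from outside, world axes, zero at the start; "torque": the same for the moment, N m; "width": finger opening in mm.
Only numpy, scipy, OpenCV 4.12 (cv2) and the standard library are available. Lean on these libraries where they do the work, as an engineer would, in place of code of your own. Each camera call takes 0.05 s, during which the arm holds its last target.

## Working session

There is one attempt and no reset: what is moved stays moved. The work goes in short steps, Python scripts to look and compute and a tool call to move; the robot and the scene stay as the last step left them, time stands still between calls to the robot, and variables do not carry over. Pictures are saved under pics/ and viewed, and the job is handed in when it is done.

Besides the shell and the picture viewer there is one more tool, called after "Emit:" as a command line: name --argument value ..., lists and objects as JSON in quotes. arm_command: Moves the arm, as the interface text tells. Its arguments: {"type":"object","properties":{"rot":{"type":"array"},"slide":{"type":"array"},"gripper":{"type":"array"}},"required":["rot","slide","gripper"]}

```bash
mkdir -p pics; ls; cat > h.py <<'E'
import numpy as np,cv2,json
from cell import telemetry,get_image,get_calibration,ctrl
def snap(n,f):
    c=get_calibration(n); im,d=get_image(n)
    cv2.imwrite(f'pics/{f}.png',im[:,:,::-1]); np.savez(f'pics/{f}.npz',im=im,d=d,c=json.dumps({k:(np.array(v).tolist()) for k,v in c.items()}))
    return im,d,c
E
python3 - <<'E'
from h import *
for n in('scene','top'):
    im,d,c=snap(n,n+'0'); print(n,c)
print(telemetry.read_state())
E
```

```text
pics
scene {'fx': 494.3336777416875, 'fy': 494.3336777416875, 'cx': 286.17422050027926, 'cy': 220.5191266077263, 'D': array([-0.10668795,  0.        ,  0.        ,  0.        ,  0.        ]), 'xyz': array([ 924.67141297, -568.12184395,  803.56212767]), 'attitude': array([0.72944115, 0.01649865, 0.55161034])}
top {'fx': 519.7062436569835, 'fy': 519.7062436569835, 'cx': 276.88274193950593, 'cy': 206.6867225845574, 'D': array([-0.16192756,  0.        ,  0.        ,  0.        ,  0.        ]), 'xyz': array([ 385.09014515,  -38.29497012, 1305.48590214]), 'attitude': array([ 0.15736379,  0.01405253, -1.58700106])}
{'clock': 0.1, 'qpos': array([-1.33077712,  0.62924973,  0.03845116,  1.51827899, -0.0269953 ,
        0.99628547, -0.01998695]), 'qd': array([-2.92517507e-04, -2.47665408e-03,  6.90887009e-04, -2.94124847e-03,
        3.50680190e-04, -7.85546662e-06, -1.46434326e-03]), 'tau': array([ 2.81133398e-03, -5.64522600e+01,  1.23049144e+00, -1.93968022e+01,
        1.12975010e-02,  5.50476601e-03,  7.15913046e-06]), 'eef_pos': array([195.50543677, 619.31311659, 230.48017587]), 'tool_rot': array([3.14156786e+00, 1.70321063e-03, 1.26498729e+00]), 'force': array([-0.92968164,  0.31589265,  0.15498299]), 'torque': array([ 0.00073336, -0.00921022,  0.05958112]), 'width': 85.19849740933651}
```

View pics/scene0.png

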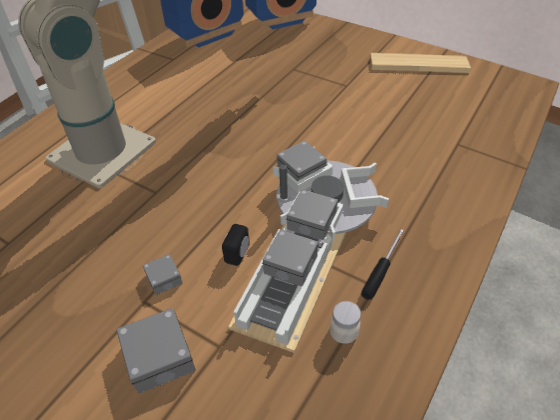

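View pics/top0.png

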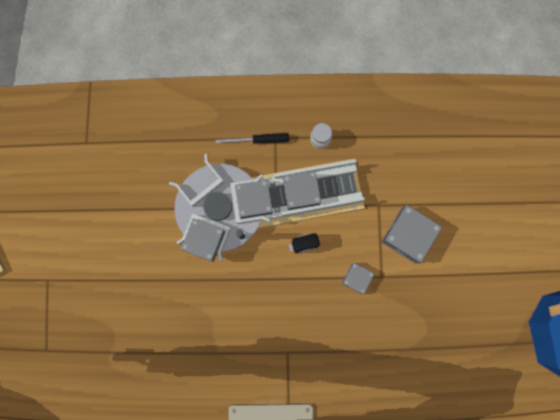

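```bash
cat >> h.py <<'E'
from scipy.spatial.transform import Rotation as Ro
def load(f):
    z=np.load(f'pics/{f}.npz'); return z['im'],z['d'],{k:np.array(v) for k,v in json.loads(str(z['c'])).items()}
def K(c): return np.array([[c['fx'],0,c['cx']],[0,c['fy'],c['cy']],[0,0,1]],float)
def rays(px,c):
    p=cv2.undistortPoints(np.array(px,float).reshape(-1,1,2),K(c),np.array(c['D'],float)).reshape(-1,2)
    v=np.c_[p[:,0],-p[:,1],-np.ones(len(p))]
    return v@Ro.from_euler('xyz',c['attitude']).as_matrix().T
def onz(px,c,z):
    r=rays(px,c);o=np.array(c['xyz']); return o+r*((z-o[2])/r[:,2])[:,None]
def proj(P,c):
    q=(np.array(P,float).reshape(-1,3)-c['xyz'])@Ro.from_euler('xyz',c['attitude']).as_matrix()
    q=q*[1,-1,-1]
    return cv2.projectPoints(q,np.zeros(3),np.zeros(3),K(c),np.array(c['D'],float))[0].reshape(-1,2)
def cloud(d,c):
    h,w=d.shape;u,v=np.meshgrid(np.arange(w),np.arange(h))
    r=rays(np.c_[u.ravel(),v.ravel()],c)
    return (np.array(c['xyz'])+r*d.ravel()[:,None]).reshape(h,w,3)
E
python3 - <<'E'
from h import *
im,d,c=load('top0')
a=im[120:280,160:380,::-1]; cv2.imwrite('pics/top0z.png',cv2.resize(a,None,fx=3.6,fy=3.6,interpolation=cv2.INTER_CUBIC))
P=cloud(d,c)
print((d>0).mean())
for u,v in [(218,206),(253,198),(300,190),(203,240),(241,235),(203,178),(180,215)]:print(u,v,P[v,u].round(1))
E
```

```text
0.9961394557823129
218 206 [587.1 119.2  61.4]
253 198 [599.9  32.   91.4]
300 190 [618.9 -80.3  82. ]
203 240 [502.4 152.   84.5]
241 235 [509.2  58.7 119.8]
203 178 [662.5 160.1  38.7]
180 215 [569.9 217.1  38.9]
```

View pics/top0z.png

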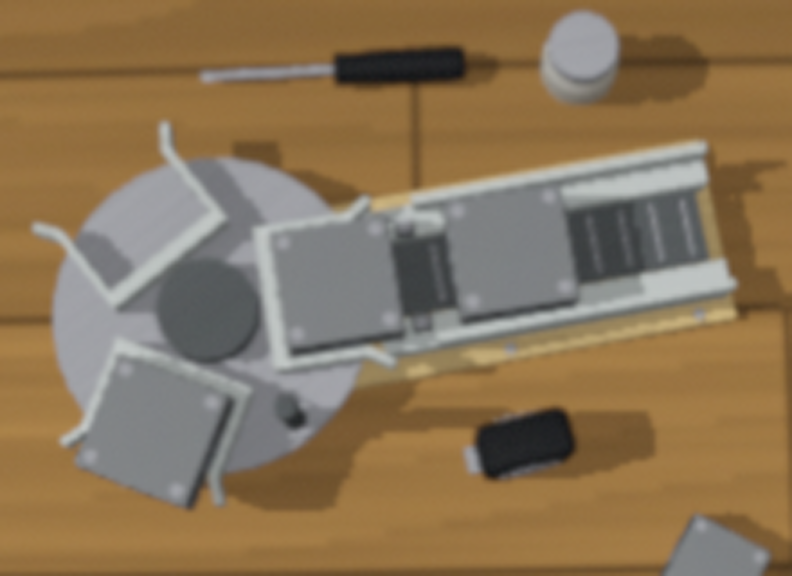

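```bash
python3 - <<'E'
from h import *
for n in('top0','scene0'):
    im,d,c=load(n);P=cloud(d,c);X=P.reshape(-1,3)
    # disc: boundary of z~39 points near
    m=((abs(P[...,2]-39)<5)&(np.hypot(P[...,0]-587,P[...,1]-119)<130)).astype(np.uint8)
    m=cv2.morphologyEx(m,cv2.MORPH_OPEN,np.ones((3,3)))
    # hub
    hm=((abs(P[...,2]-61.5)<3)&(np.hypot(P[...,0]-587,P[...,1]-119)<45))
    cn=max(cv2.findContours(hm.astype(np.uint8),cv2.RETR_EXTERNAL,cv2.CHAIN_APPROX_NONE)[0],key=cv2.contourArea).reshape(-1,2)
    H=onz(cn,c,61.5);print(n,'hub',cv2.minEnclosingCircle(H[:,:2].astype(np.float32)),P[hm].mean(0))
    D=X[m.ravel()>0];
    ct=[k.reshape(-1,2) for k in cv2.findContours(m,cv2.RETR_EXTERNAL,cv2.CHAIN_APPROX_NONE)[0]]
    Q=onz(np.concatenate(ct),c,39)[:,:2]
    p=np.array([587,119.,110])
    from scipy.optimize import least_squares
    Q=Q[abs(np.hypot(*(Q-p[:2]).T)-110)<8]
    r=least_squares(lambda p:np.hypot(Q[:,0]-p[0],Q[:,1]-p[1])-p[2],p,loss='soft_l1');print('disc',r.x,len(Q))
    # guides
    m=(abs(P[...,2]-62)<3)&(P[...,1]<-10)&(P[...,1]>-250)&(P[...,0]>540)&(P[...,0]<700)
    G=P[m];a=np.polyfit([-30,-80.],[607,619],1)
    s=G[:,0]-(587+(119-G[:,1])*.16)
    for q in (s>25,s<-25):
        f=np.polyfit(G[q][:,1],G[q][:,0],1);print('guide',q.sum(),f,np.degrees(np.arctan(-f[0])),np.polyval(f,119))
    # boxes tops
    m=((P[...,2]>78)&(P[...,2]<98)&(abs(P[...,0]-600)<150)&(P[...,1]<300)&(P[...,1]>-250)).astype(np.uint8)
    m=cv2.morphologyEx(m,cv2.MORPH_OPEN,np.ones((3,3)))
    for k in cv2.findContours(m,cv2.RETR_EXTERNAL,cv2.CHAIN_APPROX_NONE)[0]:
        if cv2.contourArea(k)<200: continue
        z=84.5;q=onz(k.reshape(-1,2),c,z)[:,:2].astype(np.float32);print('box',cv2.minAreaRect(q))
    m=(P[...,2]>112)&(P[...,2]<140)&(np.hypot(P[...,0]-587,P[...,1]-119)<125)
    print('post',m.sum(),P[m].mean(0),np.median(P[m],0))
E
```

```text
top0 hub ((589.3626708984375, 121.07107543945312), 34.93281936645508) [587.41362176 120.16747516  61.40754808]
disc [589.21176676 121.62580115 107.46574093] 185
guide 176 [-1.67900107e-01  6.58469652e+02] 9.531069348955873 638.4895395575168
guide 181 [-1.60043514e-01  5.62511506e+02] 9.092707834867051 543.4663280495556
box ((504.7889709472656, 154.40464782714844), (81.73062133789062, 80.33950805664062), 68.33908081054688)
box ((602.0057373046875, 33.57106399536133), (80.64989471435547, 79.79847717285156), 8.50365924835205)
box ((621.2554321289062, -82.88137817382812), (80.85603332519531, 80.0389404296875), 8.232200622558594)
post 44 [514.01463688  63.57609381 127.05002346] [513.68922437  63.21456485 128.12745032]
scene0 hub ((591.4888916015625, 119.98187255859375), 35.741127014160156) [587.15907364 123.09738845  60.56250761]
disc [590.34152852 119.02945825 108.4131741 ] 133
guide 369 [-1.7915896e-01  6.5640434e+02] 10.157291148456592 635.0844236392652
guide 248 [-1.47561146e-01  5.66010320e+02] 8.39405581406081 548.4505440663042
box ((624.43505859375, -87.07424926757812), (81.02147674560547, 83.51233673095703), 8.508438110351562)
box ((605.0109252929688, 28.938405990600586), (81.4693832397461, 84.54255676269531), 8.3261079788208)
box ((508.4841003417969, 151.01759338378906), (85.09154510498047, 86.23114776611328), 68.64691162109375)
post 67 [517.7370537   59.23397806 123.42050029] [517.94767887  58.61351069 125.26017796]
```

Emit:
arm_command --rot '[[0,0,0],[0,0,0],[0,0,0],[0,0,0],[0,0,0]]' --slide '[[19,-34,0],[19,-34,0],[19,-34,0],[19,-34,0],[19,-34,0]]' --gripper '[85,85,85,85,85]'

```text
clock: 0.52
eef_pos: [282.9, 451.1, 226.8]
tool_rot: [-3.135, 0.0, 1.283]
force: [1.6, 0.5, 0.4]
width: 85.2
```

Emit:
arm_command --rot '[[0,0,0],[0,0,0],[0,0,0],[0,0,0],[0,0,0]]' --slide '[[19,-34,0],[19,-34,0],[19,-34,0],[19,-34,0],[19,-34,0]]' --gripper '[85,85,85,85,85]'

```text
clock: 0.93
eef_pos: [379.6, 271.3, 225.8]
tool_rot: [-3.134, 0.003, 1.286]
force: [1.6, 0.4, 0.4]
width: 85.1
```

Emit:
arm_command --rot '[[0,0,0],[0,0,0],[0,0,0],[0,0,0],[0,0,0]]' --slide '[[19,-34,0],[19,-34,0],[19,-34,0],[19,-34,0],[0,0,0]]' --gripper '[85,85,85,85,85]'

```text
clock: 1.35
eef_pos: [460.7, 118.9, 225.6]
tool_rot: [-3.137, 0.007, 1.274]
force: [0.2, 0.1, 0.2]
width: 85.0
```

```bash
python3 - <<'E'
from h import *
im,d,c=snap('wrist','w1'); print(c,telemetry.read_state()['eef_pos'])
P=cloud(d,c)
m=(P[...,2]>110)&(P[...,2]<135)&(np.hypot(P[...,0]-587,P[...,1]-119)<125)
print(m.sum(),np.median(P[m],0), P[m].min(0),P[m].max(0))
E
```

```text
{'fx': 323.5168694893805, 'fy': 323.5168694893805, 'cx': 274.25662607057285, 'cy': 208.53874944570896, 'D': array([0.00249007, 0.        , 0.        , 0.        , 0.        ]), 'xyz': array([393.48847806, 140.49177372, 367.6498885 ]), 'attitude': array([-0.2782783 ,  0.00729214,  1.27347316])} [458.84138353 122.33701133 225.41136435]
404 [511.17823995  64.76379945 127.13334062] [506.15510988  55.71720251 110.04076116] [521.37340561  70.95375177 129.60156895]
```

View pics/w1.png

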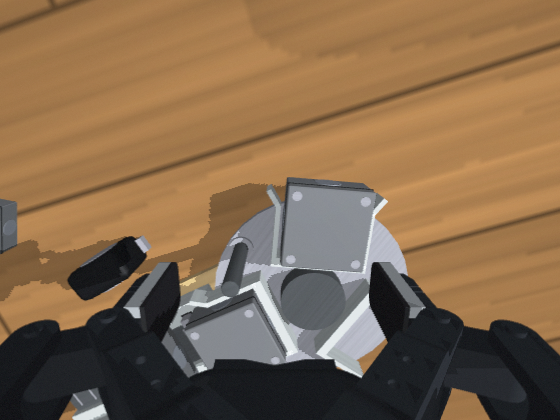

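```bash
python3 - <<'E'
from h import *
im,d,c=load('w1');P=cloud(d,c)
m=(P[...,2]>128)&(P[...,2]<131)&(np.hypot(P[...,0]-587,P[...,1]-119)<125)
print(m.sum(),P[m].mean(0),P[m].min(0),P[m].max(0))
m=(P[...,2]>105)&(P[...,2]<120)&(np.hypot(P[...,0]-587,P[...,1]-119)<125)
print(m.sum(),P[m].mean(0),P[m].min(0),P[m].max(0))
print(proj([[514.8,62,129],[514.8,62,39]],c))
E
```

```text
104 [514.1610962   63.23115857 128.40188731] [507.14822944  56.6904056  128.00103288] [521.09424881  69.69818928 129.60156895]
145 [509.30006761  66.4804359  112.8048125 ] [506.27268265  58.06945509 105.1533684 ] [517.5068726   71.04882333 119.97786583]
[[228.64281116 290.67031329]
 [240.38288684 248.04389882]]
```

Emit:
arm_command --rot '[[0,0,0],[0,0,0],[0,0,0],[0,0,0]]' --slide '[[28,-30,0],[28,-29,0],[0,0,0],[0,0,0]]' --gripper '[85,85,85,85]'

```text
clock: 1.73
eef_pos: [511.5, 68.4, 224.4]
tool_rot: [-3.13, 0.004, 1.282]
force: [-1.3, 0.7, -0.8]
width: 84.9
```

Emit:
arm_command --rot '[[0,0,0],[0,0,0],[0,0,0],[0,0,0],[0,0,0]]' --slide '[[3,-5,-20],[0,0,-38],[0,0,-38],[0,0,-30],[0,0,0]]' --gripper '[85,85,85,85,85]'

```text
clock: 2.15
eef_pos: [514.7, 70.5, 96.6]
tool_rot: [-3.136, -0.002, 1.288]
force: [-1.6, 0.0, 0.1]
width: 84.8
```

```bash
python3 - <<'E'
from h import *
print(telemetry.read_state())
E
```

```text
{'clock': 2.15, 'qpos': array([-0.2213906 ,  0.64896889,  0.05160421,  1.99592706, -0.07464372,
        0.50258121,  1.17351053]), 'qd': array([-0.0297303 , -0.05856211, -0.00537163, -0.01324219, -0.00310667,
        0.05050073, -0.01121268]), 'tau': array([ 6.89234007e-01, -4.89210284e+01,  1.66023128e+00, -1.21134621e+01,
       -1.00709265e-02, -9.17748660e-01,  5.38390526e-02]), 'eef_pos': array([514.66022806,  70.46845461,  96.57527509]), 'tool_rot': array([-3.13583464e+00, -2.43597921e-03,  1.28818927e+00]), 'force': array([-1.57038088,  0.01801612,  0.14951965]), 'torque': array([-0.02183997,  0.07305765,  0.00832025]), 'width': 84.82794856298234}
```

Emit:
arm_command --rot '[[0,0,0],[0,0,0],[0,0,0],[0,0,0],[0,0,0]]' --slide '[[0,-9,1],[0,0,0],[0,0,0],[0,0,0],[0,0,0]]' --gripper '[85,40,10,10,10]'

```text
clock: 2.57
eef_pos: [515.3, 64.4, 102.2]
tool_rot: [-3.139, -0.005, 1.293]
force: [0.4, -0.4, -0.2]
width: 38.3
```

Emit:
arm_command --rot '[[0,0,0],[0,0,0],[0,0,0],[0,0,0],[0,0,0]]' --slide '[[0,0,0],[0,0,0],[0,0,0],[0,0,0],[0,0,0]]' --gripper '[10,10,10,10,10]'

```text
clock: 2.98
eef_pos: [515.1, 63.5, 104.2]
tool_rot: [-3.14, -0.005, 1.291]
force: [0.0, -1.0, -1.2]
width: 13.8
```

```bash
cat > arc.py <<'E'
from h import *
import sys
C=np.array([589.4,120.8]);R=95
s=telemetry.read_state();p=s['eef_pos'];r=p[:2]-C
a=np.degrees(np.arctan2(r[1],r[0]))%360
print(p.round(1),s['force'].round(1),s['width'],'r',np.hypot(*r).round(2),'ang',a.round(2),'to go',a-99.2)
st=float(sys.argv[1]);q=p[:2]
for i in range(1,6):
    b=np.radians(a-st*i);w=C+R*np.array([np.cos(b),np.sin(b)]);print((w-q).round(1));q=w
E
python3 arc.py 9
```

```text
[515.1  63.5 104.2] [ 0.  -1.  -1.2] 13.844162143700688 r 93.8 ang 217.66 to go 118.45746941040075
[-9.1 11.7]
[-6.1 13.6]
[-3.9 14.4]
[-1.6 14.8]
[ 0.7 14.9]
```

Emit:
arm_command --rot '[[0,0,0],[0,0,0],[0,0,0],[0,0,0],[0,0,0]]' --slide '[[-9,12,-3],[-6,14,-1],[-4,14,0],[-2,15,0],[0,0,0]]' --gripper '[10,10,10,10,10]'

```text
clock: 3.4
eef_pos: [492.7, 108.5, 104.2]
tool_rot: [-3.141, 0.005, 1.275]
force: [2.7, 1.9, -4.1]
width: 13.7
```

```bash
python3 arc.py 9
```

```text
[492.7 108.5 104.2] [ 2.7  1.9 -4.1] 13.686520395569884 r 97.49 ang 187.26 to go 88.05809190127259
[ 1.8 15.2]
[ 1.6 14.8]
[ 3.9 14.4]
[ 6.1 13.6]
[ 8.2 12.5]
```

Emit:
arm_command --rot '[[0,0,0],[0,0,0],[0,0,0],[0,0,0],[0,0,0]]' --slide '[[2,15,-2],[2,15,-1],[4,14,-1],[6,14,0],[4,6,0]]' --gripper '[10,10,10,10,10]'

```text
clock: 3.82
eef_pos: [495.7, 163.3, 104.1]
tool_rot: [-3.115, 0.026, 1.263]
force: [-3.5, 0.9, -1.9]
width: 13.9
```

```bash
python3 arc.py 9
```

```text
[495.7 163.3 104.1] [-3.5  0.9 -1.9] 13.918933851823276 r 102.91 ang 155.59 to go 56.39008006830939
[14.4  9.8]
[ 9.2 11.8]
[10.9 10.2]
[12.3  8.4]
[13.5  6.3]
```

Emit:
arm_command --rot '[[0,0,0],[0,0,0],[0,0,0],[0,0,0]]' --slide '[[11,4,-1],[11,9,-1],[10,10,-1],[5,0,0]]' --gripper '[10,10,10,10]'

```text
clock: 4.15
eef_pos: [515.6, 194.2, 104.1]
tool_rot: [-3.08, 0.029, 1.267]
force: [-8.2, 6.1, -4.2]
width: 14.3
```

```bash
python3 arc.py 9; python3 -c "
from h import *
snap('wrist','w2')"
```

```text
[515.6 194.2 104.1] [-8.2  6.1 -4.2] 14.285267624217552 r 104.07 ang 135.14 to go 35.936165663131604
[17.7  3.3]
[12.7  7.8]
[13.8  5.7]
[14.5  3.5]
[14.9  1.2]
```

View pics/w2.png

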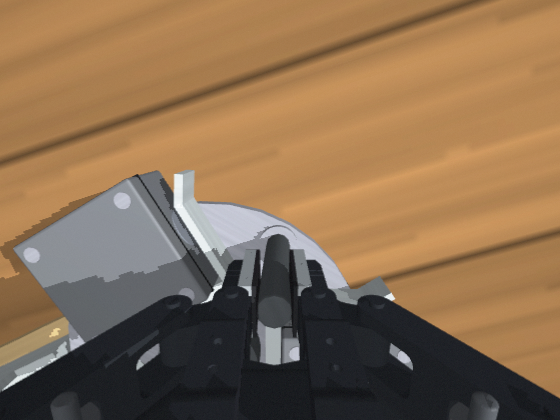

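Emit:
arm_command --rot '[[0,0,0],[0,0,0],[0.5,-3.8,0],[0,0,0]]' --slide '[[0,0,0],[0,0,0],[9,-3,-2],[0,0,0]]' --gripper '[35,35,35,35]'

```text
clock: 4.53
eef_pos: [528.4, 191.8, 102.8]
tool_rot: [3.137, -0.004, 1.269]
force: [-0.7, -0.1, 0.1]
width: 35.0
```

```bash
python3 arc.py 9; python3 -c "
from h import *
im,d,c=snap('wrist','w3')
P=cloud(d,c)
print(telemetry.read_state()['tool_rot'])
m=(P[...,2]>124)&(P[...,2]<131)&(abs(np.hypot(P[...,0]-589,P[...,1]-120)-95)<14)&(P[...,1]>150)
print(m.sum(),P[m].mean(0),P[m].min(0),P[m].max(0))
snap('top','t3')"
```

```text
[528.4 191.8 102.8] [-0.7 -0.1  0.1] 35.02043979633588 r 93.65 ang 130.68 to go 31.478339772051
[11.2  9.8]
[13.3  6.8]
[14.2  4.7]
[14.7  2.4]
[14.9  0. ]
[ 3.13781144 -0.00354606  1.26899655]
1565 [522.04277119 188.50017366 127.59384588] [510.10029867 163.96700476 124.0032868 ] [543.65375994 210.1964154  130.98521245]
```

View pics/w3.png

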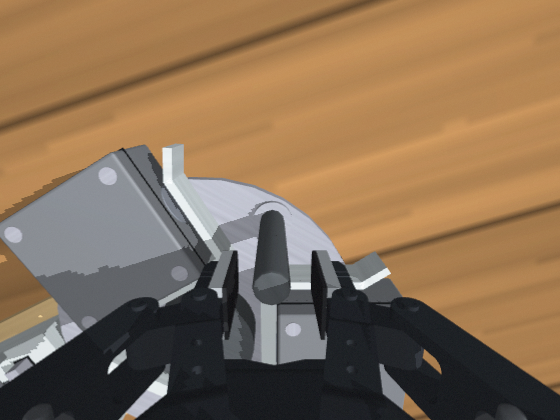

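View pics/t3.png

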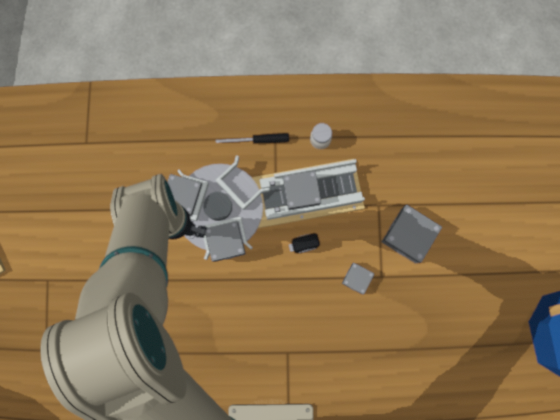

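```bash
python3 - <<'E'
from h import *
im,d,c=load('w3');P=cloud(d,c)
w=P[270:305,245:300].reshape(-1,3)
q=w[(w[:,2]>126)&(w[:,2]<132)];print(len(q),q.mean(0),q.min(0),q.max(0))
r=q.mean(0)[:2]-[589.4,120.8];print(np.hypot(*r),np.degrees(np.arctan2(r[1],r[0])))
E
```

```text
1023 [523.79454806 191.79374148 127.79150354] [516.37327354 183.99141535 126.01736159] [532.27730628 199.31526227 129.54551918]
96.66533325790247 132.74108275265215
```

Emit:
arm_command --rot '[[0,0,-7],[0,0,-7],[0,0,-7],[0,0,-7],[0,0,-7]]' --slide '[[-2,0,0],[-2,0,0],[0,0,-1],[0,0,0],[0,0,0]]' --gripper '[40,40,40,40,40]'

```text
clock: 5.05
eef_pos: [527.9, 192.0, 103.6]
tool_rot: [3.14, -0.004, 0.642]
force: [-0.1, 1.1, -0.1]
width: 39.5
```

Emit:
arm_command --rot '[[0,0,-7],[0,0,-5],[0,0,0]]' --slide '[[0,0,0],[0,0,0],[0,0,0]]' --gripper '[40,40,40]'

```text
clock: 5.3
eef_pos: [529.5, 192.4, 104.2]
tool_rot: [3.141, -0.004, 0.422]
force: [-0.3, 0.1, -0.2]
width: 40.3
```

Emit:
arm_command --rot '[[0,0,0],[0,0,0],[0,0,0],[0,0,0],[0,0,0]]' --slide '[[-6,0,-6],[0,0,0],[0,0,0],[0,0,0],[0,0,0]]' --gripper '[40,20,8,8,8]'

```text
clock: 5.72
eef_pos: [523.9, 192.6, 98.0]
tool_rot: [-3.141, -0.004, 0.43]
force: [0.2, 0.5, -1.6]
width: 14.1
```

```bash
python3 arc.py 8
```

```text
[523.9 192.6  98. ] [ 0.2  0.5 -1.6] 14.111000135271926 r 97.2 ang 132.38 to go 33.181966087585536
[11.9  6.6]
[11.4  6.7]
[12.3  5. ]
[12.8  3.3]
[13.2  1.5]
```

Emit:
arm_command --rot '[[0,0,0],[0,0,0],[0,0,0],[0,0,0],[0,0,0]]' --slide '[[12,7,0],[12,7,0],[12,5,0],[10,3,0],[0,0,0]]' --gripper '[8,8,8,8,8]'

```text
clock: 6.13
eef_pos: [558.8, 217.2, 97.8]
tool_rot: [-3.127, 0.017, 0.428]
force: [0.0, -2.3, 2.4]
width: 14.3
```

```bash
python3 arc.py 6
```

```text
[558.8 217.2  97.8] [ 0.  -2.3  2.4] 14.313741815931023 r 101.11 ang 107.62 to go 8.419767282182079
[11.5 -3.3]
[9.8 1.5]
[9.9 0.5]
[ 9.9 -0.6]
[ 9.8 -1.6]
```

Emit:
arm_command --rot '[[0,0,0],[0,0,0],[0,0,0]]' --slide '[[9,-3,0],[6,-2,0],[0,0,0]]' --gripper '[8,8,8]'

```text
clock: 6.38
eef_pos: [569.2, 219.1, 97.9]
tool_rot: [-3.115, 0.021, 0.433]
force: [-0.9, -3.7, 1.2]
width: 14.3
```

```bash
python3 arc.py 6;python3 - <<'E'
from h import *
im,d,c=snap('scene','s4');snap('top','t4')
for n in('s4','t4'):
    im,d,c=load(n)
    a=im[130:340,200:420] if n=='s4' else im[130:280,160:380]
    cv2.imwrite(f'pics/{n}z.png',cv2.resize(a[:,:,::-1],None,fx=2.8,fy=2.8,interpolation=cv2.INTER_CUBIC))
E
```

```text
[569.2 219.1  97.9] [-0.9 -3.7  1.2] 14.27134357543707 r 100.33 ang 101.64 to go 2.442667361351411
[10.9 -3.7]
[9.9 0.5]
[ 9.9 -0.6]
[ 9.8 -1.6]
[ 9.6 -2.6]
```

View pics/s4z.png

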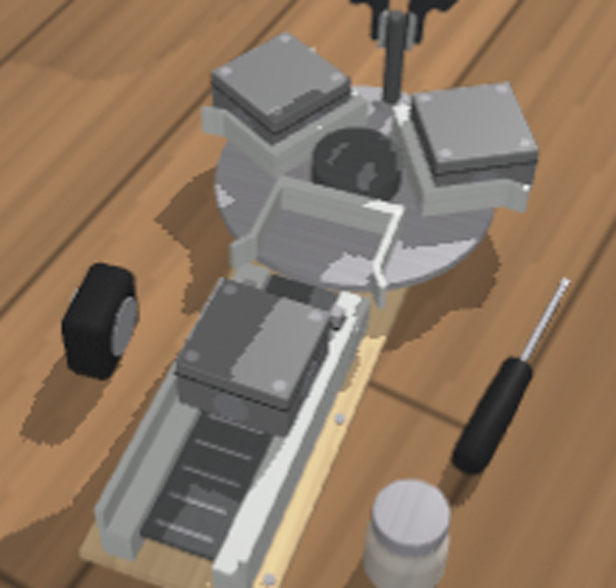

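View pics/t4z.png

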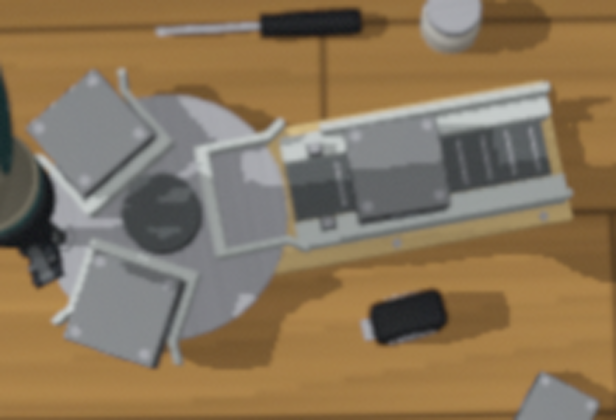

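```bash
cat > tab.py <<'E'
from h import *
import sys
C=np.array([589.4,120.8])
for n in sys.argv[1:]:
    im,d,c=load(n);P=cloud(d,c)
    m=((P[...,2]>80)&(P[...,2]<92)&(abs(P[...,0]-600)<150)&(P[...,1]<300)&(P[...,1]>-250)).astype(np.uint8)
    m=cv2.morphologyEx(m,cv2.MORPH_OPEN,np.ones((3,3)))
    for k in cv2.findContours(m,cv2.RETR_EXTERNAL,cv2.CHAIN_APPROX_NONE)[0]:
        if cv2.contourArea(k)<300: continue
        q=onz(k.reshape(-1,2),c,85)[:,:2].astype(np.float32);b=cv2.minAreaRect(q)
        r=np.array(b[0])-C; print(n,np.round(b[0],1),np.round(b[1],1),'rot',round(b[2],2),'r',np.hypot(*r).round(1),'az',np.degrees(np.arctan2(r[1],r[0])).round(2))
E
python3 tab.py top0 t4 scene0 s4
```

```text
top0 [504.8 154.4] [81.5 80.2] rot 68.34 r 91.0 az 158.34
top0 [601.9  33.4] [80.4 79.8] rot 8.2 r 88.3 az -81.85
top0 [621.2 -82.9] [80.7 80. ] rot 8.24 r 206.1 az -81.11
t4 [503.2 150.6] [81.1 80.2] rot 71.1 r 91.2 az 160.93
t4 [621.2 -83. ] [80.3 80. ] rot 7.89 r 206.3 az -81.12
t4 [657.6 180.5] [82.1 80.4] rot 41.26 r 90.6 az 41.18
scene0 [624.3 -87.2] [80.3 82.7] rot 8.24 r 210.9 az -80.48
scene0 [604.6  29.2] [80.6 82.8] rot 8.54 r 92.9 az -80.58
scene0 [507.9 151.9] [83.1 83.5] rot 68.65 r 87.2 az 159.1
s4 [624.3 -86.9] [80.2 82.2] rot 8.24 r 210.6 az -80.47
s4 [658.7 177.3] [80.8 83.7] rot 41.36 r 89.4 az 39.19
s4 [506.6 147.9] [82.6 84.2] rot 70.65 r 87.1 az 161.88
```

Emit:
arm_command --rot '[[0,0,0],[0,0,0],[0,0,0]]' --slide '[[5,-3,0],[0,0,0],[0,0,0]]' --gripper '[8,8,8]'

```text
clock: 6.73
eef_pos: [569.3, 219.2, 98.0]
tool_rot: [-3.108, 0.025, 0.433]
force: [-2.5, 1.4, 0.7]
width: 14.5
```

```bash
python3 arc.py 6;python3 - <<'E'
from h import *
snap('top','t5')
E
python3 tab.py t5
```

```text
[569.3 219.2  98. ] [-2.5  1.4  0.7] 14.454037111147839 r 100.39 ang 101.54 to go 2.3360869809453106
[10.9 -3.8]
[9.9 0.4]
[ 9.9 -0.6]
[ 9.8 -1.6]
[ 9.6 -2.7]
t5 [503.3 151.1] [81.  80.2] rot 70.74 r 91.2 az 160.61
t5 [621.3 -82.8] [79.8 80. ] rot 8.24 r 206.1 az -81.1
t5 [657.6 179.9] [81.8 80.2] rot 40.82 r 90.3 az 40.91
```

Emit:
arm_command --rot '[[0,0,0],[0,0,0],[0,0,0]]' --slide '[[7,0,0],[0,0,0],[0,0,0]]' --gripper '[8,8,8]'

```text
clock: 7.03
eef_pos: [575.0, 220.8, 97.8]
tool_rot: [-3.105, 0.026, 0.434]
force: [-0.8, 1.1, 0.0]
width: 14.3
```

```bash
python3 arc.py 6;python3 - <<'E'
from h import *
snap('top','t6');snap('scene','s6')
E
python3 tab.py t6 s6
```

```text
[575.  220.8  97.8] [-0.8  1.1  0. ] 14.27560087998192 r 101.06 ang 98.19 to go -1.010677739062615
[10.8 -5.1]
[ 9.9 -0.1]
[ 9.9 -1.2]
[ 9.7 -2.2]
[ 9.4 -3.2]
t6 [505.6 156.4] [81.1 80.8] rot 66.64 r 91.1 az 157.02
t6 [621.3 -82.9] [80.5 79.8] rot 7.75 r 206.2 az -81.09
t6 [661.3 175.4] [81.8 80.5] rot 36.84 r 90.2 az 37.22
s6 [624.2 -86.8] [80.3 82. ] rot 8.24 r 210.5 az -80.48
s6 [662.  172.1] [81.  83.9] rot 36.66 r 88.9 az 35.27
s6 [508.9 153.8] [83.1 84.1] rot 67.03 r 87.0 az 157.68
```

Emit:
arm_command --rot '[[0,0,0],[0,0,0],[0,0,0]]' --slide '[[-4,-1,0],[0,0,0],[0,0,0]]' --gripper '[8,8,8]'

```text
clock: 7.38
eef_pos: [571.7, 220.7, 97.8]
tool_rot: [-3.105, 0.023, 0.435]
force: [2.3, 1.7, -2.9]
width: 14.1
```

```bash
python3 arc.py 6;python3 - <<'E'
from h import *
snap('top','t7');snap('scene','s7')
E
python3 tab.py t7 s7
```

```text
[571.7 220.7  97.8] [ 2.3  1.7 -2.9] 14.130270559505343 r 101.42 ang 100.03 to go 0.8276713435629404
[11.  -5.1]
[9.9 0.2]
[ 9.9 -0.9]
[ 9.8 -1.9]
[ 9.5 -2.9]
t7 [504.5 153.7] [81.4 80.4] rot 69.22 r 91.1 az 158.85
t7 [621.4 -83. ] [80.4 79.6] rot 8.22 r 206.3 az -81.07
t7 [659.7 177.9] [81.8 80.5] rot 38.86 r 90.5 az 39.08
s7 [624.2 -86.8] [80.3 81.9] rot 8.24 r 210.5 az -80.48
s7 [660.4 174.8] [80.7 84.1] rot 39.31 r 89.2 az 37.29
s7 [507.4 150.6] [83.2 83.5] rot 68.72 r 87.3 az 160.01
```

Emit:
arm_command --rot '[[0,0,0],[0,0,0],[0,0,0]]' --slide '[[0,0,0],[0,0,0],[0,0,0]]' --gripper '[45,45,45]'

```text
clock: 7.73
eef_pos: [570.4, 217.8, 97.5]
tool_rot: [-3.107, 0.028, 0.434]
force: [-0.2, 0.0, 0.9]
width: 45.3
```

Emit:
arm_command --rot '[[0,0,0],[0,0,0],[0,0,0],[0,0,0],[0,0,0]]' --slide '[[0,0,20],[0,0,35],[0,0,35],[0,0,35],[0,0,0]]' --gripper '[45,45,45,45,45]'

```text
clock: 8.15
eef_pos: [566.6, 211.8, 224.3]
tool_rot: [-3.111, 0.041, 0.43]
force: [2.1, -0.5, 0.9]
width: 44.9
```

```bash
python3 - <<'E'
from h import *
snap('top','t8');snap('scene','s8');print(telemetry.read_state())
im,d,c=load('t8')
cv2.imwrite('pics/t8z.png',cv2.resize(im[130:280,160:380,::-1],None,fx=3.6,fy=3.6,interpolation=cv2.INTER_CUBIC))
E
python3 tab.py t8 s8
```

```text
{'clock': 8.25, 'qpos': array([-0.62501487,  0.62600984,  0.39193419,  1.62799623, -0.2994319 ,
        0.99969826,  0.30553857]), 'qd': array([ 0.00234829,  0.04175508, -0.02490806,  0.04430655, -0.00776419,
       -0.01278235,  0.00381009]), 'tau': array([ 3.65611946e-02, -5.49116135e+01,  6.10989466e+00, -1.87683624e+01,
       -1.04236248e-02,  3.03486250e-01, -2.53173796e-02]), 'eef_pos': array([563.52272661, 211.44999748, 219.31447431]), 'tool_rot': array([-3.10969358,  0.0489173 ,  0.42997116]), 'force': array([-0.62829872,  0.22001768, -0.8170931 ]), 'torque': array([-0.015272  ,  0.01576505, -0.00880004]), 'width': 45.30905316184905}
t8 [504.2 153.1] [81.2 80.6] rot 68.91 r 91.1 az 159.22
t8 [621.4 -82.9] [80.  79.9] rot 8.52 r 206.2 az -81.06
t8 [658.9 177.9] [83.3 80.3] rot 39.44 r 90.0 az 39.4
s8 [624.3 -87.1] [80.3 82.5] rot 8.24 r 210.8 az -80.48
s8 [660.3 174.9] [80.8 84.6] rot 39.33 r 89.2 az 37.33
s8 [507.2 150.9] [82.8 83.4] rot 69.82 r 87.5 az 159.89
```

View pics/t8z.png

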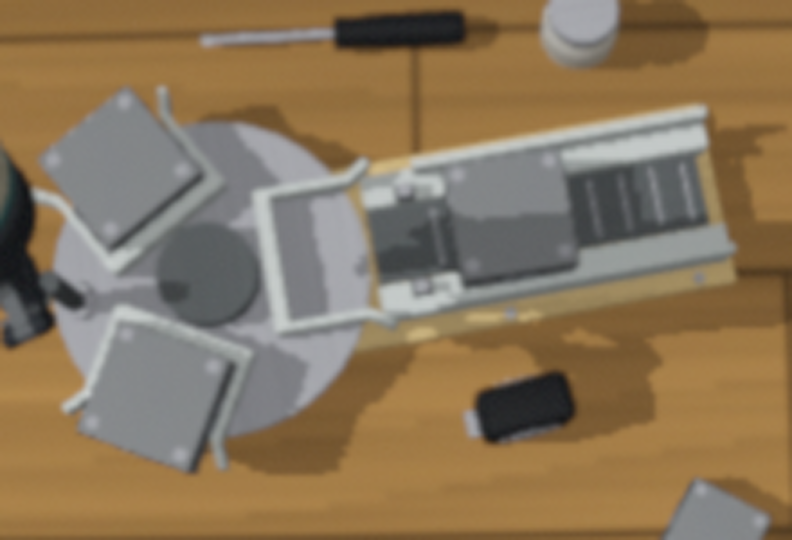

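```bash
cat > go.py <<'E'
from h import *
import sys
psi=np.radians(9.2);C=np.array([589.4,120.8])
if __name__=='__main__':
    s=telemetry.read_state()
    R=Ro.from_euler('xyz',s['tool_rot']);T=Ro.from_euler('xyz',[np.pi,0,psi])
    p=s['eef_pos'];r=p[:2]-C
    print(p.round(1),'jig',(r@[np.cos(psi),np.sin(psi)]).round(1),(r@[-np.sin(psi),np.cos(psi)]).round(1),'F',s['force'].round(1),'w',round(s['width'],1),'rotneeded',np.degrees((T*R.inv()).as_rotvec()).round(1))
E
python3 go.py
```

```text
[563.5 211.4 219.3] jig -11.1 93.6 F [-0.6  0.2 -0.8] w 45.3 rotneeded [ -0.9  -3.2 -15.4]
```

Emit:
arm_command --rot '[[0,-1.5,-5],[-0.5,-1.5,-5],[-0.5,0,-5],[0,0,0],[0,0,0]]' --slide '[[7,-37,4],[7,-37,4],[7,-37,4],[7,-37,0],[7,-37,0]]' --gripper '[10,0,0,0,0]'

```text
clock: 8.67
eef_pos: [591.5, 32.8, 223.9]
tool_rot: [-3.138, 0.016, 0.175]
force: [1.2, -0.3, 0.2]
width: 0.1
```

Emit:
arm_command --rot '[[0,0,0],[0,0,0],[0,0,0],[0,0,0],[0,0,0]]' --slide '[[7,-37,0],[7,-37,0],[7,-37,0],[7,-37,0],[0,0,0]]' --gripper '[0,0,0,0,0]'

```text
clock: 9.08
eef_pos: [612.9, -133.2, 215.8]
tool_rot: [3.141, 0.032, 0.164]
force: [-0.6, -1.3, 0.5]
width: -0.1
```

```bash
python3 go.py
```

```text
[ 612.9 -133.2  215.8] jig -17.4 -254.5 F [-0.6 -1.3  0.5] w -0.1 rotneeded [ 0.4 -1.8 -0.2]
```

Move to about (637,-168), then take a wrist look.

Emit:
arm_command --rot '[[0,-1.8,0],[0,0,0],[0,0,0]]' --slide '[[20,-30,0],[5,-5,0],[0,0,0]]' --gripper '[0,0,0]'

```text
clock: 9.33
eef_pos: [632.8, -169.2, 209.8]
tool_rot: [3.138, 0.011, 0.157]
force: [0.2, 2.0, -0.3]
width: 0.0
```

```bash
python3 go.py; python3 - <<'E'
from h import *
im,d,c=snap('wrist','w9');print(c['xyz'],c['attitude'])
snap('top','t9')
E
```

```text
[ 632.8 -169.2  209.8] jig -3.6 -293.2 F [ 0.2  2.  -0.3] w 0.0 rotneeded [ 0.3 -0.6  0.2]
[623.03768863 -98.1657205  351.20451445] [-0.28744388  0.01180156  0.15608399]
```

View pics/w9.png

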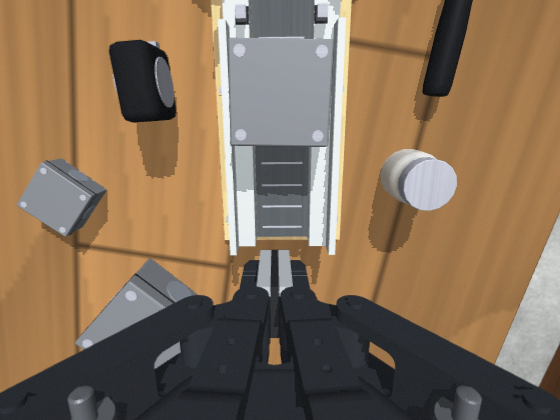

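```bash
python3 - <<'E'
from h import *
from go import psi,C
im,d,c=load('w9');P=cloud(d,c)
J=P.copy();r=P[...,:2]-C
J[...,0]=r@[np.cos(psi),np.sin(psi)];J[...,1]=r@[-np.sin(psi),np.cos(psi)]
for v in(60,100,165,190,215):
    z=J[v,200:370,2];g=np.arange(200,370)
    for lo,hi,n in((55,70,'guide'),(36.5,44,'rail'),(25,36.5,'bar'),(80,90,'box')):
        k=(z>lo)&(z<hi)
        if k.sum()>2:
            x=J[v,g[k],0];print(v,n,x.min().round(1),x.max().round(1),'mid',((x.min()+x.max())/2).round(1),'y',J[v,g[k],1].mean().round(1),'z',np.median(z[k]).round(1))
col=J[100:180,281];k=col[:,2]>80;print('box rear y',col[k,1].min())
# gripper points vs TCP
t=np.array([632.8,-169.2,209.8]);Q=P.reshape(-1,3)-t
x=Q[:,:2]@[np.cos(psi),np.sin(psi)];y=Q[:,:2]@[-np.sin(psi),np.cos(psi)];h=Q[:,2]
for a in range(0,120,10):
    k=(h>a)&(h<a+10)&(d.ravel()>0);
    if k.sum():print('h',a,'x',x[k].min().round(),x[k].max().round(),'y',y[k].min().round(),y[k].max().round(),k.sum())
E
```

```text
60 guide -49.9 51.2 mid 0.7 y -179.8 z 61.0
60 box -40.0 39.0 mid -0.5 y -183.1 z 84.1
100 guide -49.8 51.4 mid 0.8 y -211.1 z 60.9
100 box -40.7 38.9 mid -0.9 y -211.9 z 84.1
165 guide -48.7 51.6 mid 1.5 y -266.4 z 61.3
165 rail -43.3 46.6 mid 1.7 y -269.9 z 39.0
165 bar -26.3 29.5 mid 1.6 y -270.5 z 35.2
190 guide -49.0 51.9 mid 1.4 y -289.7 z 61.1
190 rail -43.3 46.7 mid 1.7 y -294.7 z 39.1
190 bar -26.3 29.7 mid 1.7 y -295.6 z 35.1
215 guide -48.3 52.1 mid 1.9 y -313.6 z 61.4
215 rail -43.2 46.6 mid 1.7 y -320.5 z 39.2
215 bar -26.1 29.7 mid 1.8 y -321.9 z 34.9
box rear y -246.6462239753408
h 0 x -13.0 13.0 y 6.0 12.0 286
h 10 x -14.0 14.0 y 6.0 12.0 640
h 20 x -13.0 14.0 y 6.0 12.0 763
h 30 x -16.0 18.0 y -11.0 13.0 902
h 40 x -34.0 35.0 y -12.0 15.0 2714
h 50 x -42.0 43.0 y -10.0 15.0 6981
h 60 x -50.0 51.0 y -9.0 19.0 6600
h 70 x -57.0 60.0 y -8.0 19.0 12821
h 80 x -60.0 63.0 y 2.0 19.0 15689
h 90 x -56.0 58.0 y 11.0 22.0 4235
```

Emit:
arm_command --rot '[[3,0,0],[3,0.5,0],[0,0,0],[0,0,0],[0,0,0]]' --slide '[[5,2,-20],[0,0,-40],[0,0,-40],[0,0,-35],[0,0,0]]' --gripper '[0,0,0,0,0]'

```text
clock: 9.85
eef_pos: [636.7, -158.9, 71.9]
tool_rot: [-3.034, 0.0, 0.166]
force: [-1.4, 0.8, -0.5]
width: 0.0
```

```bash
python3 go.py
```

```text
[ 636.7 -158.9   71.9] jig 2.0 -283.7 F [-1.4  0.8 -0.5] w 0.0 rotneeded [-6.1 -1.  -0.3]
```

Emit:
arm_command --rot '[[0,0,0],[0,0,0],[0,0,0],[0,0,0]]' --slide '[[0,-4,-22],[0,0,-12],[0,0,0],[0,0,0]]' --gripper '[0,0,0,0]'

```text
clock: 10.18
eef_pos: [636.5, -157.9, 38.8]
tool_rot: [-3.031, 0.002, 0.171]
force: [0.3, -0.1, 1.5]
width: -0.0
```

```bash
python3 go.py
```

```text
[ 636.5 -157.9   38.8] jig 1.9 -282.6 F [ 0.3 -0.1  1.5] w -0.0 rotneeded [-6.2 -1.2 -0.6]
```

Emit:
arm_command --rot '[[0,0,0],[0,0,0],[0,0,0],[0,0,0]]' --slide '[[0,0,-9],[0,0,-8],[0,0,-2],[0,0,-2]]' --gripper '[0,0,0,0]'

```text
clock: 10.52
eef_pos: [638.5, -157.9, 23.8]
tool_rot: [-3.033, -0.003, 0.173]
force: [-2.3, 0.1, 6.8]
width: -0.1
```

```bash
python3 go.py
```

```text
[ 638.5 -157.9   23.8] jig 4.0 -282.9 F [-2.3  0.1  6.8] w -0.1 rotneeded [-6.2 -0.9 -0.7]
```

Emit:
arm_command --rot '[[0,0,0],[0,0,0],[0,0,0]]' --slide '[[-1,0,-5],[-1,0,-3],[0,0,-2]]' --gripper '[0,0,0]'

```text
clock: 10.77
eef_pos: [638.7, -157.9, 20.7]
tool_rot: [-3.032, -0.008, 0.173]
force: [-6.7, 0.0, 8.3]
width: -0.1
```

```bash
python3 go.py
```

```text
[ 638.7 -157.9   20.7] jig 4.1 -282.9 F [-6.7  0.   8.3] w -0.1 rotneeded [-6.3 -0.6 -0.7]
```

Emit:
arm_command --rot '[[0,0,0],[0,0,0],[0,0,0]]' --slide '[[-3,8,-3],[-2,8,-3],[-1,8,-3]]' --gripper '[0,0,0]'

```text
clock: 11.02
eef_pos: [639.1, -151.7, 20.4]
tool_rot: [-3.06, -0.024, 0.165]
force: [-3.3, -9.4, 12.3]
width: -0.0
```

```bash
python3 go.py
```

```text
[ 639.1 -151.7   20.4] jig 5.5 -277.0 F [-3.3 -9.4 12.3] w -0.0 rotneeded [-4.8  0.6 -0.3]
```

Emit:
arm_command --rot '[[0.5,0,0],[0.5,0,0],[0.5,0,0]]' --slide '[[-5,12,-1],[-4,12,-1],[-3,10,-1]]' --gripper '[0,0,0]'

```text
clock: 11.27
eef_pos: [635.5, -131.5, 24.6]
tool_rot: [-3.058, -0.047, 0.157]
force: [0.1, -5.3, 5.1]
width: -0.1
```

```bash
python3 go.py
```

```text
[ 635.5 -131.5   24.6] jig 5.2 -256.4 F [ 0.1 -5.3  5.1] w -0.1 rotneeded [-5.1  1.9  0.1]
```

Emit:
arm_command --rot '[[0,1,0],[0.3,1,0],[0.3,0,0]]' --slide '[[-4,8,-4],[-4,10,-3],[-3,10,-2]]' --gripper '[0,0,0]'

```text
clock: 11.52
eef_pos: [633.9, -117.8, 23.3]
tool_rot: [-3.067, -0.034, 0.149]
force: [0.3, -5.5, 5.9]
width: -0.2
```

```bash
python3 go.py
```

```text
[ 633.9 -117.8   23.3] jig 5.7 -242.6 F [ 0.3 -5.5  5.9] w -0.2 rotneeded [-4.5  1.3  0.6]
```

Emit:
arm_command --rot '[[0,0.5,0],[0.3,0.5,0.5],[0.3,0,0]]' --slide '[[-5,0,-4],[-5,8,-3],[-4,10,-3]]' --gripper '[0,0,0]'

```text
clock: 11.77
eef_pos: [631.9, -110.6, 21.3]
tool_rot: [-3.075, -0.043, 0.153]
force: [-0.8, -11.9, 12.9]
width: -0.2
```

```bash
python3 go.py
```

```text
[ 631.9 -110.6   21.3] jig 5.0 -235.2 F [ -0.8 -11.9  12.9] w -0.2 rotneeded [-4.1  1.8  0.4]
```

Emit:
arm_command --rot '[[0.5,1,0],[0.5,1,0],[0.5,0,0]]' --slide '[[-5,12,-2],[-5,12,-2],[-4,12,-2]]' --gripper '[0,0,0]'

```text
clock: 12.02
eef_pos: [628.3, -90.2, 22.9]
tool_rot: [-3.069, -0.034, 0.143]
force: [1.5, -6.3, 5.6]
width: 0.1
```

```bash
python3 go.py; python3 - <<'E'
from h import *
snap('top','t10');im,d,c=snap('scene','s10')
cv2.imwrite('pics/s10z.png',cv2.resize(im[130:340,200:420,::-1],None,fx=2.8,fy=2.8,interpolation=cv2.INTER_CUBIC))
E
python3 tab.py t10 s10
```

```text
[628.3 -90.2  22.9] jig 4.7 -214.5 F [ 1.5 -6.3  5.6] w 0.1 rotneeded [-4.4  1.3  1. ]
t10 [511.7 179. ] [38.6 81.7] rot 81.01 r 97.1 az 143.15
t10 [659.3 178.1] [81.9 81.1] rot 38.61 r 90.4 az 39.35
s10 [659.9 175.4] [80.8 83.3] rot 39.33 r 89.2 az 37.72
```

View pics/s10z.png

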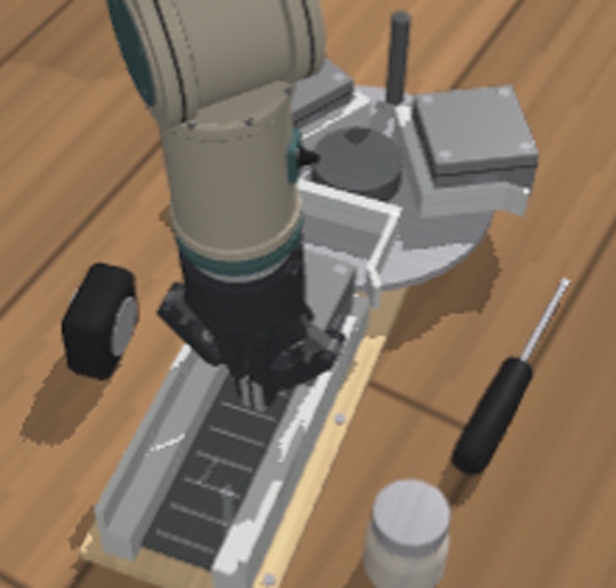

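Emit:
arm_command --rot '[[0.5,1,0.4],[0.5,0.5,0.4],[0.5,0,0]]' --slide '[[-5,12,-4],[-5,12,-3],[-5,12,-3]]' --gripper '[0,0,0]'

```text
clock: 12.37
eef_pos: [625.4, -70.1, 21.2]
tool_rot: [-3.066, -0.037, 0.148]
force: [1.4, -9.5, 11.3]
width: 0.2
```

```bash
python3 go.py
```

```text
[625.4 -70.1  21.2] jig 5.0 -194.2 F [ 1.4 -9.5 11.3] w 0.2 rotneeded [-4.6  1.4  0.7]
```

Emit:
arm_command --rot '[[0.5,1,0.4],[0.5,0.5,0.4],[0.5,0,0]]' --slide '[[-7,12,-2],[-6,12,-3],[-6,12,-3]]' --gripper '[0,0,0]'

```text
clock: 12.62
eef_pos: [619.7, -49.7, 21.2]
tool_rot: [-3.062, -0.043, 0.151]
force: [2.0, -10.0, 10.7]
width: -0.3
```

```bash
python3 go.py;python3 - <<'E'
from h import *
im,d,c=snap('wrist','w11')
E
```

```text
[619.7 -49.7  21.2] jig 2.7 -173.1 F [  2.  -10.   10.7] w -0.3 rotneeded [-4.9  1.7  0.4]
```

View pics/w11.png

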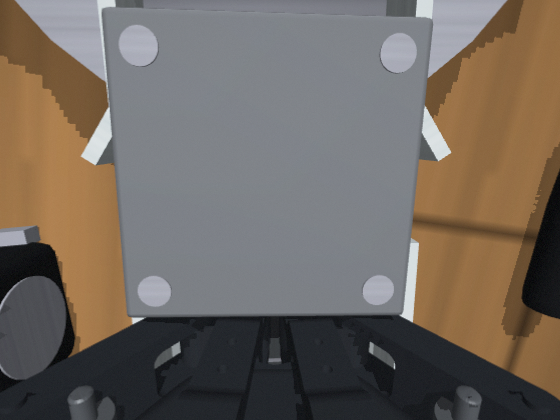

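Box entering the nest squarely, flush with the fingers (rear edge at row 315). Continue.

Emit:
arm_command --rot '[[0.3,1,0.2],[0.3,0.5,0.2],[0.3,0,0]]' --slide '[[-5,10,-2],[-4,10,-3],[-4,8,-3]]' --gripper '[0,0,0]'

```text
clock: 12.92
eef_pos: [618.4, -37.4, 21.7]
tool_rot: [-3.068, -0.044, 0.148]
force: [-0.1, -12.0, 14.5]
width: -0.4
```

```bash
python3 go.py
```

```text
[618.4 -37.4  21.7] jig 3.3 -160.8 F [ -0.1 -12.   14.5] w -0.4 rotneeded [-4.6  1.9  0.6]
```

Emit:
arm_command --rot '[[0.3,1,0.2],[0.3,0.5,0.2],[0.3,0,0]]' --slide '[[-4,10,-1],[-3,10,-2],[-3,8,-2]]' --gripper '[0,0,0]'

```text
clock: 13.17
eef_pos: [617.8, -23.7, 23.3]
tool_rot: [-3.07, -0.04, 0.145]
force: [1.2, -6.4, 6.3]
width: -0.2
```

```bash
python3 go.py; python3 -c "
from h import *
snap('wrist','w12')"
```

```text
[617.8 -23.7  23.3] jig 4.9 -147.1 F [ 1.2 -6.4  6.3] w -0.2 rotneeded [-4.4  1.6  0.8]
```

View pics/w12.png

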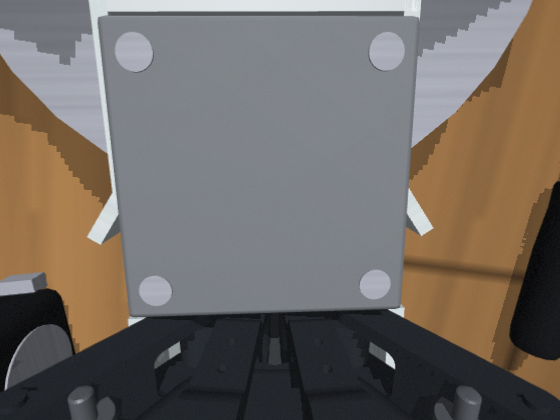

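Emit:
arm_command --rot '[[0.3,1,0.2],[0.3,0.5,0.2],[0,0,0]]' --slide '[[-3,6,-3],[-2,7,-2],[-1,7,-2]]' --gripper '[0,0,0]'

```text
clock: 13.47
eef_pos: [619.0, -16.0, 22.1]
tool_rot: [-3.074, -0.031, 0.144]
force: [-3.7, -10.0, 10.7]
width: 0.1
```

```bash
python3 go.py; python3 -c "
from h import *
snap('wrist','w13')"
```

```text
[619.  -16.   22.1] jig 7.3 -139.8 F [ -3.7 -10.   10.7] w 0.1 rotneeded [-4.1  1.2  0.9]
```

View pics/w13.png

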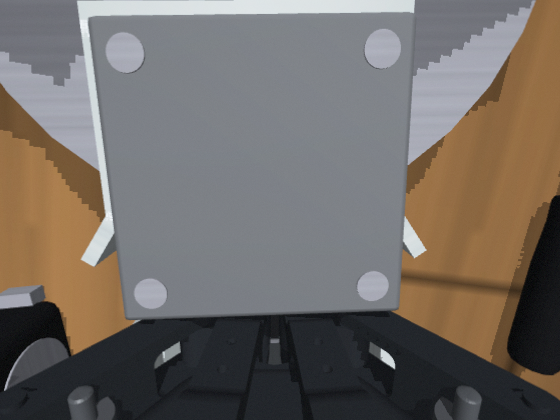

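Emit:
arm_command --rot '[[0,0.5,0],[0,0,0]]' --slide '[[-4,7,-2],[-2,7,-2]]' --gripper '[0,0]'

```text
clock: 13.68
eef_pos: [619.4, -16.8, 22.6]
tool_rot: [-3.094, -0.036, 0.137]
force: [-2.9, -12.7, 9.0]
width: -0.0
```

```bash
python3 go.py; python3 - <<'E'
from h import *
from go import psi,C
im,d,c=snap('wrist','w14');P=cloud(d,c)
k=(P[...,2]>80)&(P[...,2]<90)
k=cv2.morphologyEx(k.astype(np.uint8),cv2.MORPH_OPEN,np.ones((5,5)));k[318:]=0
q=P[k>0];b=cv2.minAreaRect(q[:,:2].astype(np.float32));print(b,np.median(q[:,2]))
A=np.c_[q[:,:2],np.ones(len(q))];f=np.linalg.lstsq(A,q[:,2],rcond=None)[0];print('tilt',f[:2])
r=np.array(b[0])-C;print('jig',r@[np.cos(psi),np.sin(psi)],r@[-np.sin(psi),np.cos(psi)])
E
```

```text
[619.4 -16.8  22.6] jig 7.6 -140.6 F [ -2.9 -12.7   9. ] w -0.0 rotneeded [-3.   1.7  1.3]
((607.3299560546875, 31.87861442565918), (82.19278717041016, 84.4796142578125), 9.5663423538208) 83.65409617149551
tilt [ 0.00177818 -0.01634926]
jig 3.482453115917846 -90.6441871102557
```

Emit:
arm_command --rot '[[0,0,0],[0,0,0],[0,0,0]]' --slide '[[0,-8,-1],[0,-6,-1],[0,-2,2]]' --gripper '[0,0,0]'

```text
clock: 13.98
eef_pos: [622.4, -30.0, 26.4]
tool_rot: [-3.091, -0.043, 0.138]
force: [-1.9, 3.2, 5.0]
width: -0.2
```

```bash
python3 go.py
```

```text
[622.4 -30.   26.4] jig 8.4 -154.1 F [-1.9  3.2  5. ] w -0.2 rotneeded [-3.2  2.   1.2]
```

Emit:
arm_command --rot '[[0,0,0],[0,0,0],[0,0,0],[0,0,0],[0,0,0]]' --slide '[[-3,0,12],[0,-1,30],[0,-2,38],[0,-2,38],[0,0,0]]' --gripper '[0,0,0,0,0]'

```text
clock: 14.4
eef_pos: [620.5, -35.3, 151.8]
tool_rot: [-3.092, -0.048, 0.137]
force: [1.9, -1.2, 0.8]
width: 0.3
```

Emit:
arm_command --rot '[[0,0,0],[0,0,0],[0,0,0],[0,0,0],[0,0,0]]' --slide '[[0,-30,15],[0,-35,10],[0,-35,0],[0,-35,0],[0,0,0]]' --gripper '[0,0,0,0,0]'

```text
clock: 14.82
eef_pos: [623.5, -170.7, 186.8]
tool_rot: [-3.096, -0.062, 0.147]
force: [-0.3, -1.5, 0.2]
width: 0.1
```

```bash
python3 go.py; python3 - <<'E'
from h import *
snap('top','t15');snap('scene','s15')
for n in('s15','t15'):
    im,d,c=load(n)
    a=im[130:340,200:420] if n=='s15' else im[130:280,160:380]
    cv2.imwrite(f'pics/{n}z.png',cv2.resize(a[:,:,::-1],None,fx=2.8,fy=2.8,interpolation=cv2.INTER_CUBIC))
snap('wrist','w15')
E
python3 tab.py t15 s15 w15
```

```text
[ 623.5 -170.7  186.8] jig -12.9 -293.2 F [-0.3 -1.5  0.2] w 0.1 rotneeded [-3.1  3.1  0.7]
t15 [504.  152.4] [81.6 80.5] rot 69.62 r 91.1 az 159.69
t15 [605.4  34.5] [80.4 79.7] rot 9.14 r 87.8 az -79.49
t15 [659.  178.6] [82.4 80.5] rot 39.58 r 90.5 az 39.7
s15 [608.5  29.9] [79.9 81.7] rot 9.48 r 92.9 az -78.14
s15 [660.1 175. ] [81.5 85. ] rot 39.75 r 89.1 az 37.46
s15 [507.1 149.9] [83.  83.6] rot 69.55 r 87.3 az 160.51
```

View pics/s15z.png

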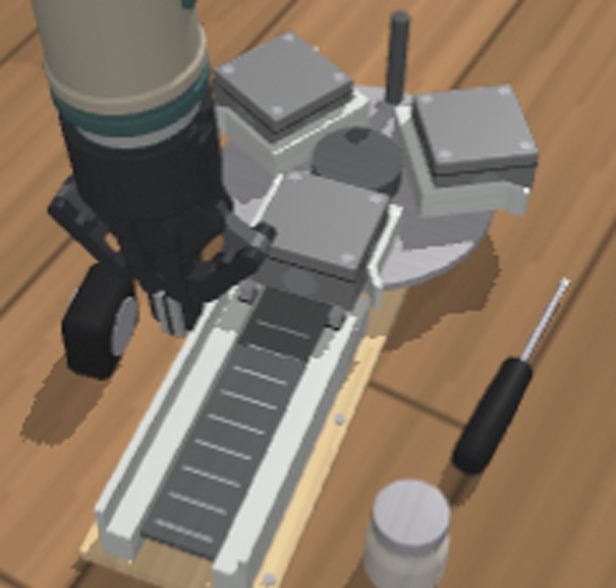

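View pics/w15.png

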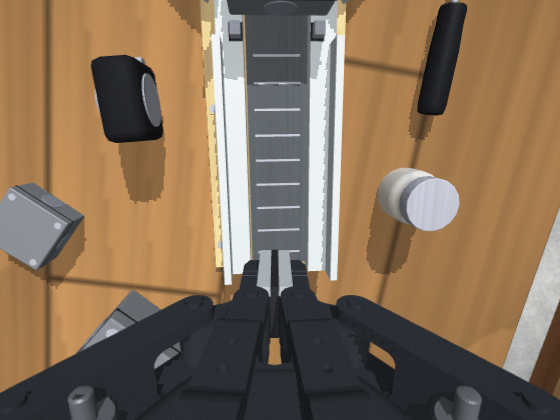

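```bash
python3 - <<'E'
from h import *
for n,pts in(('w15',[(277,70),(277,120),(277,150),(277,200),(236,30),(318,30)]),('w9',[(281,160),(281,195),(281,215),(241,14),(321,14)])):
    im,d,c=load(n);P=cloud(d,c)
    for u,v in pts: print(n,u,v,np.median(P[v-2:v+3,u-2:u+3].reshape(-1,3),0).round(1))
im,d,c=load('s15');P=cloud(d,c)
a,b=load('scene0')[1],load('s15')[1]
k=(P[...,2]>78)&(P[...,2]<92)&(abs(P[...,0]-608)<34)&(abs(P[...,1]-31)<30);q=P[k]
f=np.linalg.lstsq(np.c_[q[:,:2],np.ones(len(q))],q[:,2],rcond=None)[0];print('tilt',f[:2],np.median(q[:,2]))
E
```

```text
w15 277 70 [617.7 -46.8  35.1]
w15 277 120 [624.2 -87.5  35.1]
w15 277 150 [ 628.2 -113.4   35.3]
w15 277 200 [ 635.3 -158.9   35.1]
w15 236 30 [580.9 -26.1  51.4]
w15 318 30 [644.9 -15.3  51.3]
w9 281 160 [ 632.7 -141.3   35.2]
w9 281 195 [ 638.3 -175.9   35. ]
w9 281 215 [ 641.8 -196.8   34.9]
w9 241 14 [580.4 -26.   51.3]
w9 321 14 [645.3 -16.   51. ]
tilt [ 0.00068899 -0.01846862] 83.8210217546922
```

```bash
python3 -c "
from h import *
print(telemetry.read_state()['clock']);print(ctrl.finish_job())"
```

```text
14.9667
the job is handed in; nothing more can be done
None
```

I turned the turntable by its handle until the empty nest faced the track. I then pressed the gate bar down with closed fingertips and slid the box over the teeth until it stopped against the back of the nest. Finally I backed off, lifted clear and handed the job in at about 15 s of the 69 s allowed. The hand-in reports no verdict, so success rests on my own checks.

**Last checks**
- **Nest:** it stood within about 1° of the track direction. I measured this from the filled boxes.
- **Box depth:** the box was home to within about 1 mm by the wrist camera. From the top camera it was about 0.5 mm short of the radius that a filled box had shown in that same place.
- **Box tilt:** it lies flat, at about 1° of measured tilt.
- **Gate:** fully up behind the box. The bar reads 35 mm and the teeth 51 mm above the bench, the same as before I pressed it.
- **Other objects:** the screwdriver, tape measure and jar look untouched in the pictures. I did not measure them.

**Disagreements and slips**
- **Sideways offset:** the cameras disagree on this, giving 0.6 mm (top), about 2 mm (scene) and about 3 mm (wrist). All are inside the 8 mm limit.
- **Handle grip:** the post slid towards the edge of the pads during the turn, so I let go and gripped it again. At the end I overshot by about 2° and corrected it.
- **Finger drift:** the fingers ended about 7 mm off the track's line, between the teeth.

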